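# Load and check a parts-washer turntable

### The arm

A 7-joint arm with a two-finger parallel gripper is mounted at the origin on the work surface. World frame = base frame: x ahead of the robot, y to its left, z up, the work surface at z = 0. Lengths are in mm, angles in rad, forces in N, time in s.
With the tool pointing down it reaches from about 425 to 1025 mm from the base axis. Payload 3.6 kg.
Tool frame: the origin (TCP) lies where the fingers leave the gripper's body, on its centre line; the fingertips stand 73 mm ahead of it and the grasp point (between the pads) lies 54 mm ahead of it (robot.grasp_offset is the distance from the TCP to the grasp point, in mm); z points along the fingers, y is the line along which they close (so a half turn about z gives the same grasp; the last joint's range is limited). The gripper opens to 85 mm and grips with 20 to 120 N. Pads are 22 mm wide; open, the fingers measure 114 mm over their backs; the gripper's body (76 mm by 85 mm) begins 54 mm behind the grasp point. The pads swing forward as they close: fully open they stand 13 mm farther back than shut.
Start: joints at [-1.226, 0.591, 0.048, 1.609, -0.033, 0.943, -0.034], TCP at [308.013, 656.321, 303.902] pointing down, gripper open.
Joint ranges: [-2.69, 2.69], [-0.47, 2.24], [-1.27, 1.36], [0.19, 2.51], [-1.53, 4.68], [0.08, 2.07], [-3.09, 3.09]. Speed limits (rad/s): [2.57, 2.57, 3.14, 3.14, 3.14, 3.14, 3.14].

### API

Orientations are given as a unit quaternion [w, x, y, z].
In Python, from plant import robot, viewer gives the robot as it stands.
- The arm moves only by the tool carry_out, never from a script. Its argument "rows" is a list of rows, each a list of 7 numbers: the shift along the tool's x, y, z in mm, then the turn, a rotation vector about the tool's x, y, z in rad, then the finger opening in mm, from 0 to 85.4. In form: [[dx, dy, dz, ax, ay, az, grip], ...]. A call has 1 to 8 rows; each row is the pose to reach, as a shift and turn from the pose commanded when the call began, along the tool's axes at that moment; what a row does not reach only later rows make up. A row lasts 1/12 s, in which the tool goes at most 41.7 mm and 7.16 degrees, less where a joint would pass 70% of its speed; a pose out of reach is approached as far as the arm can. A call with a gripper value outside its range is refused whole. The fingers move at their own pace and stop on an object; the grip force is fixed at half the most. Time passes only in rows, so rows that repeat a pose let the fingers close. It gives the time, the measured TCP pose, the force, the opening and the grip force at its end, in the units of the state.
- robot.get_obs(): the state, without advancing time (a new reading comes with each control period).
- viewer.read_camera(name): name is "scene" or "top" or "wrist"; returns a dict with "pixels" (400x640x3 uint8, red, green, blue), "depth" (400x640 float32, mm along the optical axis (not along the pixel's ray), 0 where there is no reading), "fx", "fy", "cx", "cy" (pixels), "R" (3x3) and "t" (3): a world point X has camera coordinates R X + t. Camera axes: x right, y down, z forward; pixel columns grow to the right and rows downward; lengths in mm; the calibration is good to about 2 mm. A picture is of the moment at which its call begins.
- robot.sign_off(): hands the job in; it is judged then, once.
The state is a dict: "t": time; "q": joint angles; "joint_velocities": joint speeds; "joint_torque": joint torques, N m; "tcp_pos": TCP position; "tcp_rot": TCP orientation; "ft_force": force on the tool from outside, world axes, zero at the start; "wrist_torque": the same for the moment, N m; "gripper_width": opening from 0.0 (shut) to 1.0 (fully open); "grasp_force": force on a finger pad.
Only numpy, scipy, OpenCV 4.12 (cv2) and the standard library are available. Lean on these libraries where they do the work, as an engineer would, in place of code of your own. Each camera call takes 0.05 s, during which the arm holds its last target. There are 200 camera calls.

### The job

Get the parts washer ready to run: with its lever still in the red notch, stand every steel pinion from the bench and the wire basket from the drip hook upright on the round turntable, inside its rim. Then throw the lever into the yellow notch and, with the load aboard, turn the table by its black knob through at least one full turn, either way, to see that everything clears the spray pipe; last, throw the lever into the green notch. Keep the basket from tipping over and leave the battery, the file and the oil can where they are.

Things in the scene. Friction and masses are not known exactly. Their poses are not given: they have to be found in the camera images.
- pinion1: a grey steel pinion gear with a round smooth band at its top, a cylinder 56 mm across and 60 mm tall, 0.3 to 0.55 kg, standing upright on the bench at the start. Origin: centre of its underside, z up its axis. Grip it across its diameter from above. May be absent (None).
- pinion2: a grey steel pinion gear with a round smooth band at its top, a cylinder 56 mm across and 60 mm tall, 0.3 to 0.55 kg, standing upright on the bench at the start. Origin: centre of its underside, z up its axis. Grip it across its diameter from above. May be absent (None).
- pinion3: a grey steel pinion gear with a round smooth band at its top, a cylinder 56 mm across and 60 mm tall, 0.3 to 0.55 kg, standing upright on the bench at the start. Origin: centre of its underside, z up its axis. Grip it across its diameter from above. May be absent (None).
- pinion4: a grey steel pinion gear with a round smooth band at its top, a cylinder 56 mm across and 60 mm tall, 0.3 to 0.55 kg, standing upright on the bench at the start. Origin: centre of its underside, z up its axis. Grip it across its diameter from above. May be absent (None).
- basket: round wire basket, 84 mm across, side 25 mm tall, 0.25 kg; a stiff steel bail rises to a level crossbar (8 mm thick, along the basket's y, axis 85 mm above the foot), with a red grip block on its middle, 14 mm (x) by 18 mm (y), 87 to 120 mm above the foot. Origin: centre of its underside, z up. At the start it hangs by the crossbar's middle in the hook's saddle, foot 95 mm above the bench.
- basket_grip (a point): where to grip the basket: in the red block, 112 mm above the foot (27 mm above the crossbar's axis, so that fingertips clear the crossbar). Axes as the basket. Take it from above, fingers closing along y: the hook lies in the x-z plane below it.
- hook_stand: Origin: on the bench under the hook's saddle; x points from the hook's open end back to the post (at x = +0.075, 200 mm tall). The yellow hook is an 8 mm bar: saddle's upper face at 176 mm, upturned tip rising to 209 mm at x = -0.027. Unhook: lift the basket 36 to 46 mm (higher, its side meets the hook), then withdraw along -x by 80 mm or more.
- table_top (a point): centre of the turntable's upper face, on its vertical axis, 40 mm above the bench: a round aluminium plate with a dark rim, inner radius 121 mm, rim top at 48 mm. Load stands anywhere inside the rim; four pinions fit 85 mm from the centre, 45 degrees off the knob's direction and 90 degrees apart, with the basket at the centre. Its x axis turns with the table and points away from the knob.
- turntable (a joint): angle of the turntable (rad), 0 at the start, growing counter-clockwise seen from above; it has no stop, turns either way with about 0.1 N m of friction and stays where it is left. The upright spray pipe (115 mm tall, 22 mm thick) stands 205 mm from the table's axis.
- knob_grip (a point): the place to grip the table's knob: on the axis of an upright black knob 28 mm across that spins freely on its post, 140 mm from the table's axis; this point is 130 mm above the bench, the knob runs from 92 to 150 mm. Grip it from above with any yaw and lead it round the circle; the gripper need not turn.
- lever_box: the fixed grey lever housing, 170 x 110 x 58 mm. Origin: centre of its underside; the lever swings in its x-z plane about an axis along its y, 45 mm above the bench. Red marks at its -x end, yellow in the middle, green at its +x end.
- shift_lever (a joint): lean of the lever from upright (rad), positive towards the box's +x: red notch -0.45, yellow notch 0, green notch +0.45. A sprung detent draws it into the nearest notch and holds it (crests near -0.22 and 0.22); about 8 N at the ball carries it over a crest. Stops at -0.52 and 0.52. It starts in the red notch.
- lever_ball (a point): centre of the black ball, 32 mm across, on the end of the lever, 105 mm from the lever's axis (so 150 mm above the bench when upright). Grip it from above with the fingers closing along the box's y.
- battery: bystander: black and yellow tool battery, 75 x 115 x 67 mm. Origin: centre of its underside.
- file: bystander: file with a blue handle lying flat on the bench, 260 mm long, 22 mm high. Origin: on the underside, near the middle of its length.
- oil_can: bystander: red can, 60 mm across, 130 mm tall. Origin: centre of its underside.

How it is judged (in metres and radians):
On the way, in this order (a step that is already met when the one before it is completed fails the run):
1. every pinion and the basket stand upright on the turntable, released, with the lever still in the red notch (horizontal distance between each of pinion1, pinion2, pinion3, pinion4 and table_top below 0.098 m and z of pinion1 in the frame of table_top between -0.008 and 0.008 m and angle between each of pinion1, pinion2, pinion3, pinion4, basket's own z axis and vertical below 0.12 rad and z of pinion2 in the frame of table_top between -0.008 and 0.008 m and z of pinion3 in the frame of table_top between -0.008 and 0.008 m and z of pinion4 in the frame of table_top between -0.008 and 0.008 m and horizontal distance between basket and table_top below 0.084 m and z of basket in the frame of table_top between -0.008 and 0.008 m and contact force between the fingers and pinion1 below 0.2 N and contact force between the fingers and pinion2 below 0.2 N and contact force between the fingers and pinion3 below 0.2 N and contact force between the fingers and pinion4 below 0.2 N and contact force between the fingers and basket below 0.2 N and value of joint shift_lever between -0.55 and -0.35 rad), for 0.2 s.
2. the lever is in the yellow notch (value of joint shift_lever between -0.1 and 0.1 rad), for 0.3 s.
3. with the lever in the yellow notch and the load aboard, the table has been turned a full turn either way (all of step 2 and (value of joint turntable above 6.15 rad or value of joint turntable below -6.15 rad) and horizontal distance between each of pinion1, pinion2, pinion3, pinion4 and table_top below 0.098 m and z of pinion1 in the frame of table_top between -0.008 and 0.008 m and angle between each of pinion1, pinion2, pinion3, pinion4, basket's own z axis and vertical below 0.12 rad and z of pinion2 in the frame of table_top between -0.008 and 0.008 m and z of pinion3 in the frame of table_top between -0.008 and 0.008 m and z of pinion4 in the frame of table_top between -0.008 and 0.008 m and horizontal distance between basket and table_top below 0.084 m and z of basket in the frame of table_top between -0.008 and 0.008 m), for 0.1 s.
4. the lever is in the green notch (value of joint shift_lever between 0.35 and 0.55 rad), for 0.3 s.
At the end, for the whole second after the job is handed in: Lever within 0.1 rad of the green notch; every pinion present and the basket standing upright (within 0.12 rad) on the turntable, inside its rim (pinion centres within 98 mm and the basket's within 84 mm of the table's centre, feet within 8 mm of its face), all at rest and the table still (all of step 4 and horizontal distance between each of pinion1, pinion2, pinion3, pinion4 and table_top below 0.098 m and z of pinion1 in the frame of table_top between -0.008 and 0.008 m and angle between each of pinion1, pinion2, pinion3, pinion4, basket's own z axis and vertical below 0.12 rad and z of pinion2 in the frame of table_top between -0.008 and 0.008 m and z of pinion3 in the frame of table_top between -0.008 and 0.008 m and z of pinion4 in the frame of table_top between -0.008 and 0.008 m and horizontal distance between basket and table_top below 0.084 m and z of basket in the frame of table_top between -0.008 and 0.008 m and velocity of joint turntable between -0.1 and 0.1 rad/s and linear speed of each of basket, pinion1, pinion2, pinion3, pinion4 below 0.03 m/s); the robot touches nothing.
It fails at once if the battery, file or oil can is moved more than 30 mm (distance of any of battery, file, oil_can from where it was at the start of the episode above 0.03 m).
It fails at once if the basket is tipped by more than 0.7 rad (angle between basket's own z axis and vertical above 0.7 rad).
Of pinion1, pinion2, pinion3, pinion4 only 2 to 4 are there at a start; the rules pass over those that are not, and their reading is None.
At some moment in a run one of pinion1, pinion2, pinion3, pinion4 may be knocked a few centimetres aside while the robot is not near it.
It also fails if it takes over 210 s, if anything falls off the work surface, if the arm or the gripper's body presses on something with over 40 N, if the wrist force passes 120 N, or if a joint passes its speed limit or range.

## Working session

There is one attempt and no reset: what is moved stays moved. The work goes in short steps, Python scripts to look and compute and a tool call to move; the robot and the scene stay as the last step left them, time stands still between calls to the robot, and variables do not carry over. Pictures are saved under pics/ and viewed, at most 17 in all, crops included, and the job is handed in when it is done.

Besides the shell and the picture viewer there is one more tool, called after "Request:" as name(argument=value, ...), one argument or row to a line, values as JSON. carry_out: Moves the arm, as the interface text tells. Its arguments: {"type":"object","properties":{"rows":{"type":"array"}},"required":["rows"]}

```bash
mkdir -p pics; ls
cat > h.py <<'E'
import numpy as np, cv2
from scipy.spatial.transform import Rotation as Ro
from plant import robot, viewer
def cam(n):
    c=viewer.read_camera(n); np.savez(f'{n}.npz',**c); return c
def pt(c,u,v,z=None):
    """world point from depth, or on plane z"""
    R,t=np.array(c['R']),np.array(c['t'])
    r=np.array([(u-c['cx'])/c['fx'],(v-c['cy'])/c['fy'],1.])
    if z is None: return R.T@(r*float(c['depth'][int(v),int(u)])-t)
    o=-R.T@t; d=R.T@r; return o+d*(z-o[2])/d[2]
def save(c,n,crop=None,s=1):
    im=c['pixels'][...,::-1]
    if crop: im=im[crop[1]:crop[3],crop[0]:crop[2]]
    cv2.imwrite(f'pics/{n}.png',cv2.resize(im,None,fx=s,fy=s))
E
python3 - <<'E'
from h import *
for n in('top','scene'):
    c=cam(n); save(c,n+'0',None,1.25); print(n,np.round(c['R'],3).tolist(),np.round(c['t']),c['fx'])
o=robot.get_obs(); print(o['tcp_pos'],o['tcp_rot'],o['t'],Ro.from_quat(np.roll(o['tcp_rot'],-1)).as_matrix().round(3))
E
```

```text
pics
top [[0.024, -1.0, -0.013], [-0.989, -0.022, -0.149], [0.149, 0.016, -0.989]] [ -24.  503. 1477.] 460.13476008797556
scene [[0.008, 1.0, -0.004], [0.742, -0.008, -0.67], [-0.67, 0.002, -0.742]] [  37. -256. 1582.] 483.3656633021081
[307.74305866 655.7654702  302.83429041] [-1.70561149e-04  2.17608670e-01  9.76035552e-01 -1.01967832e-03] 0.1 [[-0.905  0.425 -0.001]
 [ 0.425  0.905 -0.002]
 [-0.    -0.002 -1.   ]]
```

View pics/top0.png

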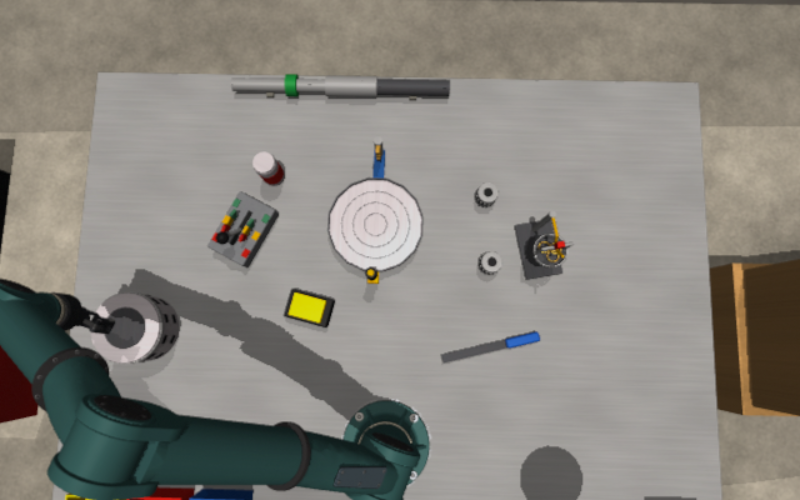

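View pics/scene0.png

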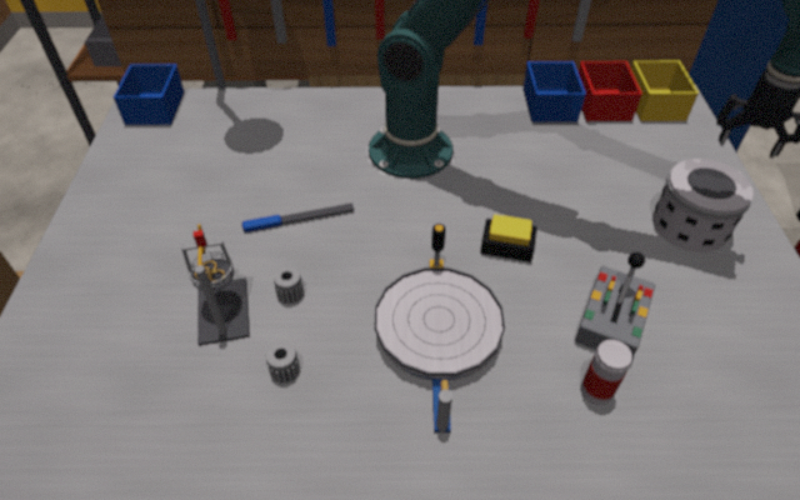

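Top view: the table is at (376,224), the knob at (372,273), the pinions at (487,192) and (490,262), the hook and basket at (550,247), and the lever box at (243,230). Only two pinions are visible. I'll enlarge these areas.

Run:
```python
from h import *
c=dict(np.load('top.npz')); im=c['pixels'][...,::-1]
a=cv2.resize(im[135:235,365:465],None,fx=4,fy=4,interpolation=cv2.INTER_CUBIC)
b=cv2.resize(im[140:240,145:245],None,fx=4,fy=4,interpolation=cv2.INTER_CUBIC)
cv2.imwrite('pics/m1.png',np.hstack([a,b]))
for n,u,v,z in [('table',300.8,179,40),('tableL',263,179,48),('tableR',338,179,48),('knob',297.6,219,150),('pipe',303,117,115)]:
    print(n,pt(c,u,v,z).round(),pt(c,u,v).round())
```

```text
table [568.  39.  40.] [568.  39.  39.]
tableL [564. 163.  48.] [563. 163.  49.]
tableR [569. -84.  48.] [578. -85.   1.]
knob [423.  40. 150.] [422.  39. 157.]
pipe [756.  34. 115.] [757.  34. 112.]
```

View pics/m1.png

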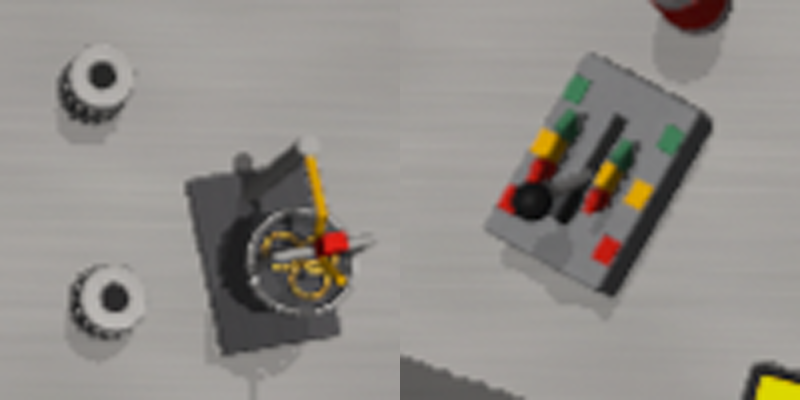

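Run:
```python
from h import *
c=dict(np.load('top.npz'))
A=lambda x,y,z:pt(c,365+x/4,135+y/4,z)
B=lambda x,y,z:pt(c,145+(x-400)/4,140+y/4,z)
print('pinA',A(100,77,60).round(1),'pinB',A(113,297,60).round(1))
post=A(308,143,200); g=A(334,243,215); d=post-g; print('post',post.round(1),'grip',g.round(1),'dist',np.linalg.norm(d[:2]),'yaw',np.degrees(np.arctan2(d[1],d[0])))
# base plate edges
p,q=A(187,182,0),A(222,352,0);r=p-q;print('base edge yaw',np.degrees(np.arctan2(r[1],r[0])))
p,q=A(222,352,0),A(340,333,0);r=p-q;print('base edge2 yaw',np.degrees(np.arctan2(r[1],r[0])))
ball=B(531,201,139.5);print('ball',ball.round(1))
k=[B(485,225,58),B(590,53,58),B(712,113,58),B(608,287,58)]
for i,j in((0,1),(3,2)):
    r=k[j]-k[i];print('box yaw',np.degrees(np.arctan2(r[1],r[0])),np.linalg.norm(r))
cen=sum(k)/4;print('box cen',cen.round(1)); x=ball-cen;print(np.degrees(np.arctan2(x[1],x[0])),np.linalg.norm(x[:2]))
print('can',pt(c,211,130,130).round())
```

```text
pinA [ 652.9 -252.3   60. ] pinB [ 471.2 -262.8   60. ]
post [ 570.5 -384.9  200. ] grip [ 493.8 -398.5  215. ] dist 77.93777684195608 yaw 10.034679397870034
base edge yaw 11.061295597926664
base edge2 yaw 100.45312800746883
ball [505.1 413.1 139.5]
box yaw -27.780757740400183 164.5972256781002
box yaw -27.76823169996704 164.72112946709572
box cen [546.3 385.4  58. ]
146.05360722350645 49.608664802754916
can [702. 324. 130.]
```

Request:
carry_out(
  rows=[
    [-232, -225, 0, 0, 0, -0.436, 85],
    [-232, -225, 0, 0, 0, -0.436, 85],
    [-232, -225, 0, 0, 0, -0.436, 85],
    [-232, -225, 0, 0, 0, -0.436, 85],
    [-232, -225, 0, 0, 0, -0.436, 85],
    [-232, -225, 0, 0, 0, -0.436, 85],
    [-232, -225, 0, 0, 0, -0.436, 85],
    [-232, -225, 0, 0, 0, -0.436, 85],
  ],
)

```text
t: 0.77
tcp_pos: [423.4, 349.7, 303.5]
tcp_rot: [-0.0, 0.003, 1.0, -0.001]
ft_force: [1.1, 0.3, 0.5]
gripper_width: 0.994
grasp_force: 0.0
```

```bash
cat >> h.py <<'E'
def to(x,y,z,yaw=None):
    """shift/turn in tool axes to bring TCP to x,y,z with tool-x yaw (deg)"""
    o=robot.get_obs(); R=Ro.from_quat(np.roll(o['tcp_rot'],-1)).as_matrix(); p=np.array(o['tcp_pos'])
    now=np.degrees(np.arctan2(R[1,0],R[0,0])); d=R.T@(np.array([x,y,z])-p)
    az=0 if yaw is None else -np.radians((yaw-now+180)%360-180)
    print('at',p.round(1),'yaw',round(now,1),'q7',round(o['q'][6],2),'t',round(o['t'],1),'shift',d.round(0),'az',round(az,3),'rows',np.ceil(max(np.linalg.norm(d)/41.7,abs(np.degrees(az))/7.16)))
E
python3 -c "
from h import *
to(653,-252,230,180)"
```

```text
at [423.4 349.7 303.5] yaw 179.7 q7 0.76 t 0.8 shift [-233. -600.   75.] az -0.006 rows 16.0
```

Request:
carry_out(
  rows=[
    [-115, -300, 20, 0, 0, 0, 85],
    [-115, -300, 20, 0, 0, 0, 85],
    [-115, -300, 20, 0, 0, 0, 85],
    [-115, -300, 20, 0, 0, 0, 85],
    [-115, -300, 20, 0, 0, 0, 85],
    [-115, -300, 20, 0, 0, 0, 85],
    [-115, -300, 20, 0, 0, 0, 85],
    [-115, -300, 20, 0, 0, 0, 85],
  ],
)

```text
t: 1.43
tcp_pos: [537.2, 49.4, 283.6]
tcp_rot: [-0.0, 0.003, 1.0, -0.001]
ft_force: [-0.1, -0.4, 1.1]
gripper_width: 0.994
grasp_force: 0.0
```

Request:
carry_out(
  rows=[
    [-115, -300, 40, 0, 0, 0, 85],
    [-115, -300, 40, 0, 0, 0, 85],
    [-115, -300, 40, 0, 0, 0, 85],
    [-115, -300, 40, 0, 0, 0, 85],
    [-115, -300, 40, 0, 0, 0, 85],
    [-115, -300, 40, 0, 0, 0, 85],
    [-115, -300, 40, 0, 0, 0, 85],
    [-115, -300, 40, 0, 0, 0, 85],
  ],
)

```text
t: 2.1
tcp_pos: [650.8, -250.9, 243.0]
tcp_rot: [-0.0, 0.003, 1.0, -0.001]
ft_force: [0.1, -0.1, 0.8]
gripper_width: 0.998
grasp_force: 0.0
```

```bash
python3 -c "
from h import *
to(653,-252,99,180)
c=cam('wrist');save(c,'w1',None,1.25)
t=cam('top');save(t,'t1',None,1.25)
for p in ([653,-252,60],[471,-263,60]):
    q=np.array(c['R'])@p+c['t']; print(q[:2]/q[2]*c['fx']+[c['cx'],c['cy']])
"
```

```text
at [ 650.8 -250.9  243. ] yaw 179.7 q7 1.89 t 2.1 shift [ -2.  -1. 144.] az -0.006 rows 4.0
[315.20247088 200.14595941]
[297.95564586 -41.35701439]
```

View pics/w1.png

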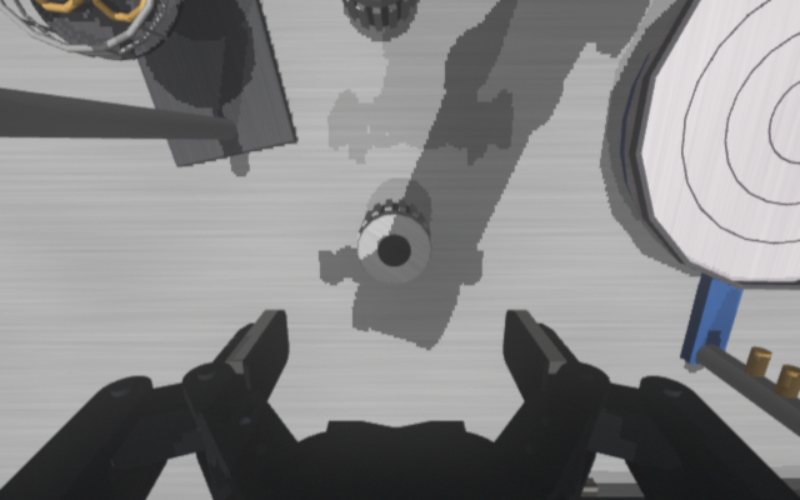

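View pics/t1.png

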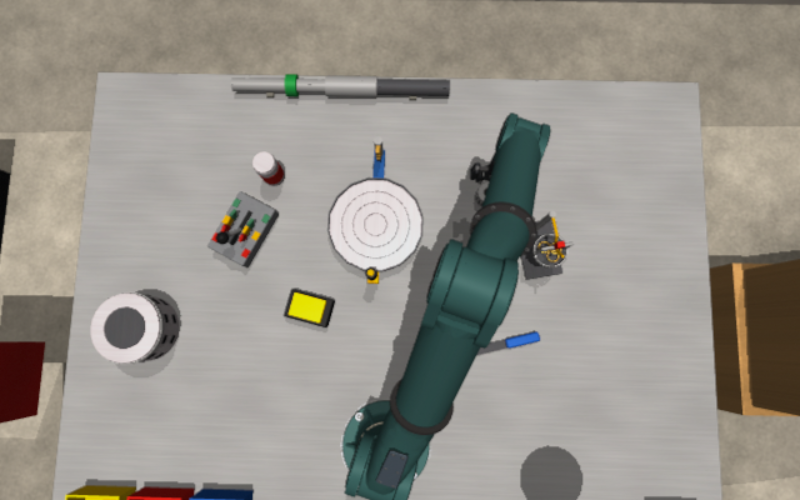

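The pinion's hole is at (394,250), which matches the prediction. No further pinions in the newly exposed area. I'll grasp this one.

Request:
carry_out(
  rows=[
    [-2, -1, 60, 0, 0, 0, 85],
    [-2, -1, 110, 0, 0, 0, 85],
    [-2, -1, 144, 0, 0, 0, 85],
    [-2, -1, 144, 0, 0, 0, 85],
    [-2, -1, 144, 0, 0, 0, 50],
    [-2, -1, 144, 0, 0, 0, 50],
    [-2, -1, 144, 0, 0, 0, 50],
    [-2, -1, 144, 0, 0, 0, 50],
  ],
)

```text
t: 2.87
tcp_pos: [653.8, -247.8, 101.9]
tcp_rot: [0.001, 0.001, 1.0, -0.0]
ft_force: [-0.1, 0.2, -3.1]
gripper_width: 0.638
grasp_force: 63.7
```

Request:
carry_out(
  rows=[
    [0, 0, 0, 0, 0, 0, 45],
    [0, 0, 0, 0, 0, 0, 45],
    [0, 0, 0, 0, 0, 0, 45],
    [0, 0, -30, 0, 0, 0, 45],
    [0, 0, -60, 0, 0, 0, 45],
    [0, 0, -90, 0, 0, 0, 45],
    [0, 0, -110, 0, 0, 0, 45],
    [0, 0, -110, 0, 0, 0, 45],
  ],
)

```text
t: 3.53
tcp_pos: [655.7, -248.6, 215.7]
tcp_rot: [0.005, 0.001, 1.0, -0.002]
ft_force: [1.4, -0.6, -2.5]
gripper_width: 0.644
grasp_force: 65.3
```

```bash
python3 -c "
from h import *
to(628,-21,200,180)"
```

```text
at [ 655.7 -248.6  215.7] yaw 179.8 q7 1.88 t 3.5 shift [ 29. 228.  15.] az -0.003 rows 6.0
```

Request:
carry_out(
  rows=[
    [5, 40, 0, 0, 0, 0, 45],
    [10, 80, 0, 0, 0, 0, 45],
    [15, 120, 0, 0, 0, 0, 45],
    [20, 155, 0, 0, 0, 0, 45],
    [25, 190, 5, 0, 0, 0, 45],
    [28, 215, 10, 0, 0, 0, 45],
    [29, 228, 20, 0, 0, 0, 45],
    [29, 228, 30, 0, 0, 0, 45],
  ],
)

```text
t: 4.2
tcp_pos: [623.7, -13.9, 178.5]
tcp_rot: [-0.001, -0.002, 1.0, 0.002]
ft_force: [-0.1, -0.0, -4.4]
gripper_width: 0.64
grasp_force: 65.5
```

```bash
python3 -c "
from h import *
to(628,-21,143,180)"
```

```text
at [623.7 -13.9 178.5] yaw -179.8 q7 1.56 t 4.2 shift [-4. -7. 35.] az 0.004 rows 1.0
```

Request:
carry_out(
  rows=[
    [0, 0, 10, 0, 0, 0, 45],
    [0, 0, 20, 0, 0, 0, 45],
    [0, 0, 28, 0, 0, 0, 45],
    [0, 0, 28, 0, 0, 0, 45],
    [0, 0, 28, 0, 0, 0, 45],
    [0, 0, 28, 0, 0, 0, 45],
  ],
)

```text
t: 4.7
tcp_pos: [624.8, -20.6, 152.0]
tcp_rot: [0.0, 0.002, 1.0, -0.0]
ft_force: [0.7, 0.3, -3.4]
gripper_width: 0.64
grasp_force: 65.5
```

Request:
carry_out(
  rows=[
    [0, 0, 4, 0, 0, 0, 45],
    [0, 0, 7, 0, 0, 0, 45],
    [0, 0, 9, 0, 0, 0, 45],
    [0, 0, 9, 0, 0, 0, 45],
    [0, 0, 9, 0, 0, 0, 45],
  ],
)

```text
t: 5.12
tcp_pos: [624.3, -19.4, 142.8]
tcp_rot: [-0.0, 0.001, 1.0, -0.0]
ft_force: [-0.4, -0.1, -3.4]
gripper_width: 0.636
grasp_force: 65.5
```

Request:
carry_out(
  rows=[
    [0, 0, 1, 0, 0, 0, 45],
    [0, 0, 2, 0, 0, 0, 45],
    [0, 0, 2, 0, 0, 0, 70],
    [0, 0, 2, 0, 0, 0, 85],
    [0, 0, 2, 0, 0, 0, 85],
    [0, 0, 2, 0, 0, 0, 85],
    [0, 0, -30, 0, 0, 0, 85],
    [0, 0, -70, 0, 0, 0, 85],
  ],
)

```text
t: 5.78
tcp_pos: [622.3, -19.4, 210.7]
tcp_rot: [-0.004, 0.001, 1.0, -0.0]
ft_force: [1.1, 0.2, 0.4]
gripper_width: 0.996
grasp_force: 0.0
```

Request:
carry_out(
  rows=[
    [30, -30, -30, 0, 0, 0, 85],
    [60, -60, -30, 0, 0, 0, 85],
    [90, -95, -30, 0, 0, 0, 85],
    [115, -130, -30, 0, 0, 0, 85],
    [135, -165, -30, 0, 0, 0, 85],
    [150, -200, -30, 0, 0, 0, 85],
    [153, -240, -30, 0, 0, 0, 85],
    [153, -241, -30, 0, 0, 0, 85],
  ],
)

```text
t: 6.45
tcp_pos: [467.8, -268.2, 243.8]
tcp_rot: [0.0, 0.007, 1.0, -0.003]
ft_force: [-1.1, -0.4, -0.0]
gripper_width: 0.994
grasp_force: 0.0
```

```bash
python3 -c "
from h import *
to(471,-263,101,180)
c=cam('wrist');save(c,'w2',None,1.25)
t=cam('top')
for p in ([471,-263,60],):
    q=np.array(c['R'])@p+c['t']; print(q[:2]/q[2]*c['fx']+[c['cx'],c['cy']])
im=t['pixels'][100:240,150:470,::-1]
cv2.imwrite('pics/t2.png',cv2.resize(im,None,fx=2.5,fy=2.5))
"
```

```text
at [ 467.8 -268.2  243.8] yaw 179.2 q7 2.02 t 6.5 shift [ -3.   6. 143.] az -0.014 rows 4.0
[323.0590649 200.6498181]
```

View pics/w2.png

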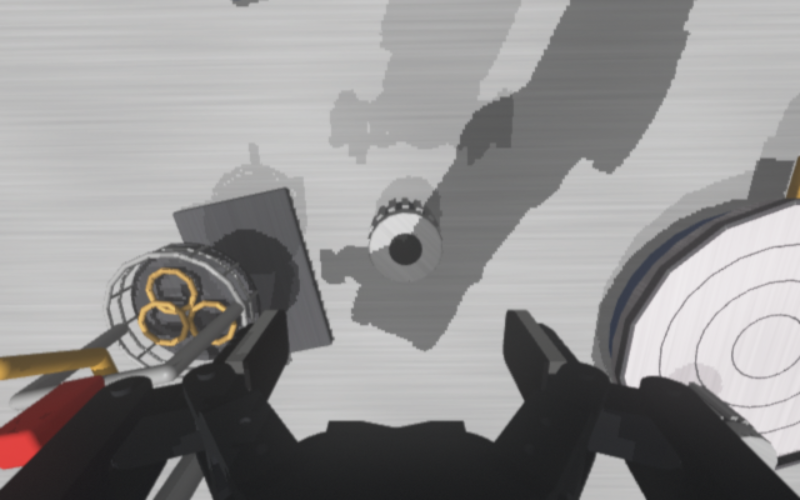

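View pics/t2.png

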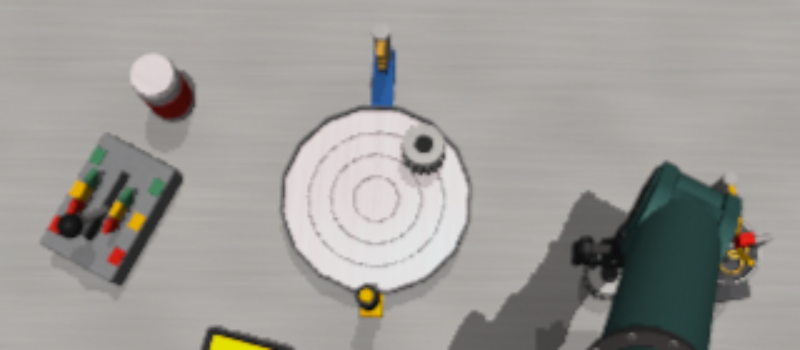

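Request:
carry_out(
  rows=[
    [-2, -2, 0, 0, 0, -0.01, 85],
    [-2, -2, 40, 0, 0, -0.01, 85],
    [-2, -2, 80, 0, 0, -0.01, 85],
    [-2, -2, 120, 0, 0, -0.01, 85],
    [-2, -2, 142, 0, 0, -0.01, 85],
    [-2, -2, 142, 0, 0, -0.01, 85],
    [-2, -2, 142, 0, 0, -0.01, 85],
  ],
)

```text
t: 7.13
tcp_pos: [473.4, -259.7, 100.1]
tcp_rot: [-0.001, -0.005, 1.0, 0.001]
ft_force: [0.4, -0.5, -0.1]
gripper_width: 0.994
grasp_force: 0.0
```

Request:
carry_out(
  rows=[
    [0, -2, 0, 0, 0, 0, 60],
    [0, -2, 0, 0, 0, 0, 45],
    [0, -2, 0, 0, 0, 0, 45],
    [0, -2, 0, 0, 0, 0, 45],
    [0, -2, 0, 0, 0, 0, 45],
    [0, -2, 0, 0, 0, 0, 45],
    [0, -2, -40, 0, 0, 0, 45],
    [0, -2, -80, 0, 0, 0, 45],
  ],
)

```text
t: 7.8
tcp_pos: [470.8, -262.9, 179.9]
tcp_rot: [-0.003, -0.004, 1.0, 0.002]
ft_force: [1.6, -0.2, -4.9]
gripper_width: 0.638
grasp_force: 67.1
```

Request:
carry_out(
  rows=[
    [0, 20, -30, 0, 0, 0, 45],
    [-6, 60, -30, 0, 0, 0, 45],
    [-12, 100, -30, 0, 0, 0, 45],
    [-20, 140, -30, 0, 0, 0, 45],
    [-28, 180, -30, 0, 0, 0, 45],
    [-32, 215, -20, 0, 0, 0, 45],
    [-35, 240, 0, 0, 0, 0, 45],
    [-35, 240, 10, 0, 0, 0, 45],
  ],
)

```text
t: 8.47
tcp_pos: [506.5, -15.9, 170.8]
tcp_rot: [0.001, -0.009, 1.0, 0.002]
ft_force: [-0.5, 1.4, -5.5]
gripper_width: 0.64
grasp_force: 67.2
```

Request:
carry_out(
  rows=[
    [0, 0, 0, 0, 0, 0, 45],
    [0, 0, 0, 0, 0, 0, 45],
    [0, 0, 0, 0, 0, 0, 45],
  ],
)

```text
t: 8.72
tcp_pos: [505.9, -25.5, 171.7]
tcp_rot: [0.0, -0.002, 1.0, -0.0]
ft_force: [-0.0, -0.2, -5.3]
gripper_width: 0.639
grasp_force: 67.2
```

```bash
python3 -c "
from h import *
to(508,-21,141,180)"
```

```text
at [505.9 -25.5 171.7] yaw -179.7 q7 1.6 t 8.7 shift [-2.  5. 31.] az 0.005 rows 1.0
```

Request:
carry_out(
  rows=[
    [-2, 4, 10, 0, 0, 0, 45],
    [-2, 4, 20, 0, 0, 0, 45],
    [-2, 4, 26, 0, 0, 0, 45],
    [-2, 4, 30, 0, 0, 0, 45],
    [-2, 4, 30, 0, 0, 0, 45],
    [-2, 4, 30, 0, 0, 0, 45],
  ],
)

```text
t: 9.22
tcp_pos: [508.1, -20.7, 143.1]
tcp_rot: [0.0, -0.004, 1.0, -0.0]
ft_force: [-4.7, -0.7, 23.3]
gripper_width: 0.638
grasp_force: 70.4
```

Request:
carry_out(
  rows=[
    [0, 0, -2, 0, 0, 0, 45],
    [0, 0, -2, 0, 0, 0, 60],
    [0, 0, -2, 0, 0, 0, 85],
    [0, 0, -2, 0, 0, 0, 85],
    [0, 0, -2, 0, 0, 0, 85],
    [0, 0, -40, 0, 0, 0, 85],
    [0, 0, -80, 0, 0, 0, 85],
    [0, 0, -120, 0, 0, 0, 85],
  ],
)

```text
t: 9.88
tcp_pos: [507.4, -19.8, 261.1]
tcp_rot: [-0.002, -0.004, 1.0, -0.0]
ft_force: [1.0, 0.3, -0.7]
gripper_width: 0.998
grasp_force: 0.0
```

Request:
carry_out(
  rows=[
    [0, -30, -30, 0, 0, -0.09, 85],
    [0, -60, -60, 0, 0, -0.18, 85],
    [0, -95, -80, 0, 0, -0.18, 85],
    [0, -135, -100, 0, 0, -0.18, 85],
    [0, -175, -120, 0, 0, -0.18, 85],
    [0, -210, -130, 0, 0, -0.18, 85],
    [0, -250, -130, 0, 0, -0.18, 85],
    [0, -250, -130, 0, 0, -0.18, 85],
  ],
)

```text
t: 10.55
tcp_pos: [508.1, -280.3, 392.3]
tcp_rot: [0.001, -0.087, 0.996, -0.004]
ft_force: [-0.6, -0.6, 0.1]
gripper_width: 0.993
grasp_force: 0.0
```

Request:
carry_out(
  rows=[
    [15, -35, 0, 0, 0, 0, 85],
    [20, -70, 0, 0, 0, 0, 85],
    [35, -105, 0, 0, 0, 0, 85],
    [40, -125, 0, 0, 0, 0, 85],
    [40, -125, 0, 0, 0, 0, 85],
    [40, -125, 0, 0, 0, 0, 85],
    [40, -125, 0, 0, 0, 0, 85],
  ],
)

```text
t: 11.13
tcp_pos: [494.1, -398.8, 390.1]
tcp_rot: [-0.0, -0.094, 0.996, 0.001]
ft_force: [0.1, 1.1, 0.5]
gripper_width: 0.998
grasp_force: 0.0
```

```bash
python3 -c "
from h import *
to(494,-398,261,190.4)
c=cam('wrist');save(c,'w3',None,1.25)
for p in ([494,-398,215],[570.5,-385,200]):
    q=np.array(c['R'])@p+c['t']; print(q[:2]/q[2]*c['fx']+[c['cx'],c['cy']])
"
```

```text
at [ 494.1 -398.8  390.1] yaw -169.2 q7 2.44 t 11.1 shift [ -0.   0. 129.] az 0.007 rows 4.0
[316.30394853 200.29231042]
[314.8267308 271.12603  ]
```

View pics/w3.png

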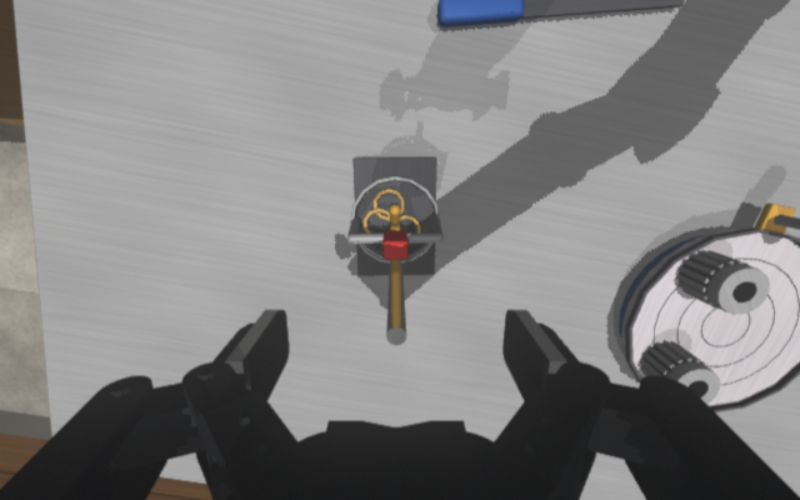

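Request:
carry_out(
  rows=[
    [0, 0, 40, 0, 0, 0, 85],
    [0, 0, 80, 0, 0, 0, 85],
    [0, 0, 115, 0, 0, 0, 75],
    [0, 0, 127, 0, 0, 0, 60],
    [0, 0, 127, 0, 0, 0, 60],
    [0, 0, 127, 0, 0, 0, 60],
    [0, 0, 127, 0, 0, 0, 40],
    [0, 0, 127, 0, 0, 0, 30],
  ],
)

```text
t: 11.85
tcp_pos: [495.1, -400.9, 266.6]
tcp_rot: [0.002, -0.094, 0.996, -0.002]
ft_force: [-1.7, -0.3, 0.5]
gripper_width: 0.432
grasp_force: 0.0
```

Request:
carry_out(
  rows=[
    [0, 0, 0, 0, 0, 0, 10],
    [0, 0, 0, 0, 0, 0, 5],
    [0, 0, 0, 0, 0, 0, 5],
    [0, 0, 0, 0, 0, 0, 5],
    [0, 0, 0, 0, 0, 0, 5],
    [0, 0, 0, 0, 0, 0, 5],
  ],
)

```text
t: 12.35
tcp_pos: [494.5, -400.3, 265.8]
tcp_rot: [0.001, -0.093, 0.996, -0.001]
ft_force: [-0.1, 0.6, 6.6]
gripper_width: 0.192
grasp_force: 60.3
```

Request:
carry_out(
  rows=[
    [0, 0, -10, 0, 0, 0, 5],
    [0, 0, -20, 0, 0, 0, 5],
    [0, 0, -30, 0, 0, 0, 5],
    [0, 0, -38, 0, 0, 0, 5],
    [0, 0, -41, 0, 0, 0, 5],
    [0, 0, -41, 0, 0, 0, 5],
    [0, 0, -41, 0, 0, 0, 5],
  ],
)

```text
t: 12.93
tcp_pos: [493.7, -400.0, 305.0]
tcp_rot: [0.0, -0.093, 0.996, -0.0]
ft_force: [0.8, -0.3, -2.2]
gripper_width: 0.191
grasp_force: 59.3
```

Request:
carry_out(
  rows=[
    [15, 0, 0, 0, 0, 0, 5],
    [30, 0, 0, 0, 0, 0, 5],
    [45, 0, 0, 0, 0, 0, 5],
    [60, 0, 0, 0, 0, 0, 5],
    [75, 0, 0, 0, 0, 0, 5],
    [90, 0, 0, 0, 0, 0, 5],
    [100, 0, 0, 0, 0, 0, 5],
    [100, 0, 0, 0, 0, 0, 5],
  ],
)

```text
t: 13.6
tcp_pos: [391.6, -419.7, 304.9]
tcp_rot: [-0.001, -0.091, 0.996, 0.0]
ft_force: [-0.2, 0.1, -2.4]
gripper_width: 0.196
grasp_force: 59.2
```

```bash
python3 -c "
from h import *
to(568,39,330,190.4)
o=robot.get_obs();print(o['ft_force'],o['gripper_width'])
c=cam('top');save(c,'t4',(250,110,480,260),3.4)
"
```

```text
at [ 391.6 -419.7  304.9] yaw -169.5 q7 2.58 t 13.6 shift [-257.  419.  -25.] az 0.001 rows 12.0
[-0.21215203  0.11634065 -2.4012325 ] 0.19601629455962355
```

View pics/t4.png

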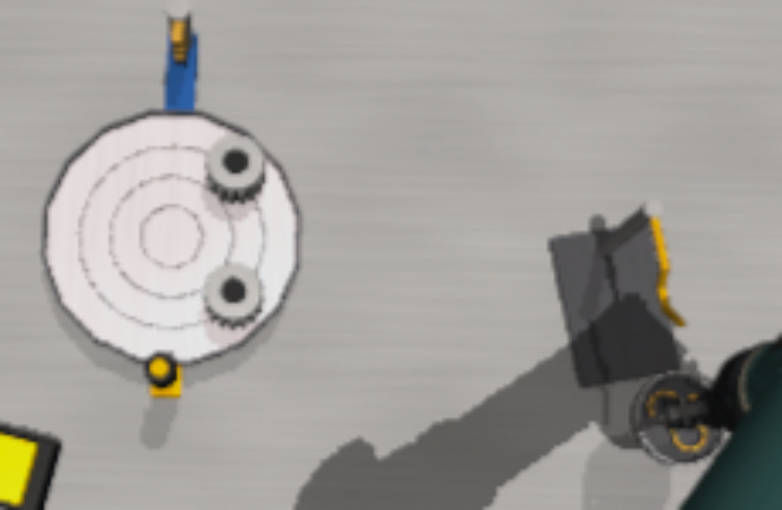

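Request:
carry_out(
  rows=[
    [-5, 20, -10, 0, 0, 0, 5],
    [-15, 45, -20, 0, 0, 0, 5],
    [-25, 75, -25, 0, 0, 0, 5],
    [-35, 105, -25, 0, 0, 0, 5],
    [-45, 135, -25, 0, 0, 0, 5],
    [-55, 165, -25, 0, 0, 0, 5],
    [-60, 190, -25, 0, 0, 0, 5],
    [-60, 213, -25, 0, 0, 0, 5],
  ],
)

```text
t: 14.32
tcp_pos: [417.2, -195.3, 330.4]
tcp_rot: [0.002, -0.096, 0.995, 0.0]
ft_force: [0.3, 0.4, -1.9]
gripper_width: 0.199
grasp_force: 59.4
```

Request:
carry_out(
  rows=[
    [-20, 28, 0, 0, 0, 0, 5],
    [-50, 58, 0, 0, 0, 0, 5],
    [-80, 90, 0, 0, 0, 0, 5],
    [-110, 125, 0, 0, 0, 0, 5],
    [-140, 160, 0, 0, 0, 0, 5],
    [-170, 195, 0, 0, 0, 0, 5],
    [-190, 217, 0, 0, 0, 0, 5],
    [-200, 227, 0, 0, 0, 0, 5],
  ],
)

```text
t: 14.98
tcp_pos: [572.4, 70.8, 330.5]
tcp_rot: [0.003, -0.098, 0.995, 0.003]
ft_force: [-0.6, 1.2, -2.4]
gripper_width: 0.195
grasp_force: 59.4
```

Request:
carry_out(
  rows=[
    [0, 0, 0, 0, 0, 0, 5],
    [0, 0, 0, 0, 0, 0, 5],
    [0, 0, 0, 0, 0, 0, 5],
    [0, 0, 0, 0, 0, 0, 5],
  ],
)

```text
t: 15.32
tcp_pos: [568.5, 60.6, 329.7]
tcp_rot: [-0.0, -0.093, 0.996, -0.0]
ft_force: [-0.0, -0.5, -1.5]
gripper_width: 0.193
grasp_force: 59.4
```

```bash
python3 -c "
from h import *
to(568,60,211)
c=dict(np.load('top.npz'))
for x,y in((235,161),(233,290)):print(pt(c,250+x/3.4,110+y/3.4,100).round())
"
```

```text
at [568.5  60.6 329.7] yaw -169.4 q7 1.56 t 15.3 shift [  0.  -0. 119.] az 0 rows 3.0
[628. -20. 100.]
[505. -21. 100.]
```

Request:
carry_out(
  rows=[
    [0, 0, 20, 0, 0, 0, 5],
    [0, 0, 45, 0, 0, 0, 5],
    [0, 0, 70, 0, 0, 0, 5],
    [0, 0, 95, 0, 0, 0, 5],
    [0, 0, 110, 0, 0, 0, 5],
    [0, 0, 115, 0, 0, 0, 5],
    [0, 0, 115, 0, 0, 0, 5],
    [0, 0, 115, 0, 0, 0, 5],
  ],
)

```text
t: 15.98
tcp_pos: [569.5, 61.2, 215.6]
tcp_rot: [0.001, -0.093, 0.996, -0.0]
ft_force: [-0.2, 0.2, -2.2]
gripper_width: 0.193
grasp_force: 59.3
```

Request:
carry_out(
  rows=[
    [0, 0, 1, 0, 0, 0, 5],
    [0, 0, 2, 0, 0, 0, 5],
    [0, 0, 2, 0, 0, 0, 5],
    [0, 0, 2, 0, 0, 0, 5],
  ],
)

```text
t: 16.32
tcp_pos: [569.4, 62.1, 213.6]
tcp_rot: [0.001, -0.094, 0.996, 0.0]
ft_force: [0.2, -0.1, -2.7]
gripper_width: 0.193
grasp_force: 59.3
```

Request:
carry_out(
  rows=[
    [0, 0, 1, 0, 0, 0, 5],
    [0, 0, 2, 0, 0, 0, 5],
    [0, 0, 3, 0, 0, 0, 5],
    [0, 0, 3, 0, 0, 0, 5],
    [0, 0, 3, 0, 0, 0, 5],
  ],
)

```text
t: 16.73
tcp_pos: [569.6, 62.7, 211.8]
tcp_rot: [0.001, -0.094, 0.996, 0.0]
ft_force: [-2.5, 0.5, 9.2]
gripper_width: 0.198
grasp_force: 60.9
```

Request:
carry_out(
  rows=[
    [0, 0, 0, 0, 0, 0, 20],
    [0, 0, 0, 0, 0, 0, 35],
    [0, 0, 0, 0, 0, 0, 50],
    [0, 0, 0, 0, 0, 0, 60],
    [0, 0, -30, 0, 0, 0, 60],
    [0, 0, -60, 0, 0, 0, 60],
    [0, 0, -95, 0, 0, 0, 60],
    [0, 0, -110, 0, 0, 0, 60],
  ],
)

```text
t: 17.4
tcp_pos: [570.8, 62.1, 323.8]
tcp_rot: [0.003, -0.093, 0.996, 0.0]
ft_force: [0.5, -0.2, 0.3]
gripper_width: 0.701
grasp_force: 0.0
```

Request:
carry_out(
  rows=[
    [0, 35, 0, 0, 0, 0.12, 60],
    [0, 70, 0, 0, 0, 0.24, 60],
    [0, 105, 0, 0, 0, 0.36, 60],
    [0, 145, 0, 0, 0, 0.48, 60],
    [0, 180, 0, 0, 0, 0.6, 60],
    [0, 215, 0, 0, 0, 0.674, 60],
    [0, 250, 0, 0, 0, 0.674, 60],
    [0, 285, 0, 0, 0, 0.674, 60],
  ],
)

```text
t: 18.07
tcp_pos: [515.3, 343.7, 319.6]
tcp_rot: [0.0, 0.241, 0.971, -0.0]
ft_force: [0.2, -0.5, -0.4]
gripper_width: 0.7
grasp_force: 0.0
```

Request:
carry_out(
  rows=[
    [0, 20, 0, 0, 0, 0, 60],
    [0, 40, 0, 0, 0, 0, 60],
    [0, 50, 0, 0, 0, 0, 60],
    [0, 50, 0, 0, 0, 0, 60],
    [0, 50, 0, 0, 0, 0, 60],
  ],
)

```text
t: 18.48
tcp_pos: [539.4, 385.4, 319.3]
tcp_rot: [-0.0, 0.241, 0.97, -0.001]
ft_force: [0.2, -0.8, -1.5]
gripper_width: 0.703
grasp_force: 0.0
```

```bash
python3 -c "
from h import *
to(505.5,408,194,152)
c=cam('wrist');t=cam('top')
for p in ([505.5,407,140],[546,385,58]):
    q=np.array(c['R'])@p+c['t']; print(q[:2]/q[2]*c['fx']+[c['cx'],c['cy']])
a=cv2.resize(c['pixels'][:,:,::-1],(480,300)); b=cv2.resize(t['pixels'][130:240,250:367,::-1],(320,300))
cv2.imwrite('pics/m5.png',np.hstack([a,b]))
"
```

```text
at [539.4 385.4 319.3] yaw 152.1 q7 0.45 t 18.5 shift [ 41.   4. 125.] az 0.001 rows 4.0
[321.00724686 153.16175829]
[319.57777243 183.91779565]
```

View pics/m5.png

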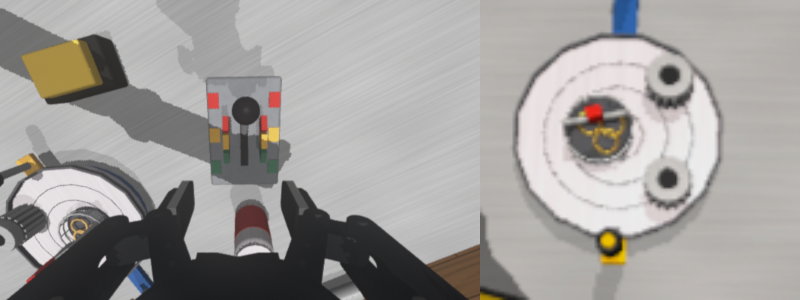

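```bash
python3 -c "
from h import *
c=dict(np.load('wrist.npz'))
print(pt(c,328,146.7,140), pt(c,328,146.7), c['fx'])
k=[pt(c,u*4/3,v*4/3,58) for u,v in((207,78),(281,77),(281,184),(211,184))];print(np.round(k),np.mean(k,0))
p=pt(c,328,146.7,140)
to(p[0],p[1],194,152)
to(546-0,389,201,152)"
```

```text
[503.47400292 414.68328916 140.        ] [501.68761988 414.97969811 155.75848711] 294.19237128118743
[[446. 385.  58.]
 [495. 479.  58.]
 [646. 409.  58.]
 [592. 307.  58.]] [544.9465519  394.83908957  58.        ]
at [539.4 384.1 319.6] yaw 152.0 q7 0.45 t 18.6 shift [ 46.  10. 126.] az -0.0 rows 4.0
at [539.4 384.1 319.6] yaw 152.0 q7 0.45 t 18.6 shift [ -4.   8. 119.] az -0.0 rows 3.0
```

Request:
carry_out(
  rows=[
    [25, 5, 20, 0, 0, 0, 60],
    [46, 9, 50, 0, 0, 0, 60],
    [46, 9, 90, 0, 0, 0, 60],
    [46, 9, 120, 0, 0, 0, 60],
    [46, 9, 126, 0, 0, 0, 60],
    [46, 9, 126, 0, 0, 0, 60],
    [46, 9, 126, 0, 0, 0, 40],
    [46, 9, 126, 0, 0, 0, 30],
  ],
)

```text
t: 19.25
tcp_pos: [504.7, 415.8, 196.3]
tcp_rot: [0.001, 0.242, 0.97, 0.002]
ft_force: [0.1, 0.1, -0.3]
gripper_width: 0.428
grasp_force: 0.0
```

Request:
carry_out(
  rows=[
    [0, 0, 0, 0, 0, 0, 20],
    [0, 0, 0, 0, 0, 0, 20],
    [0, 0, 0, 0, 0, 0, 20],
    [0, 0, 0, 0, 0, 0, 20],
  ],
)

```text
t: 19.58
tcp_pos: [503.5, 414.7, 196.7]
tcp_rot: [0.0, 0.242, 0.97, -0.0]
ft_force: [-2.8, -3.3, 5.3]
gripper_width: 0.34
grasp_force: 58.8
```

Request:
carry_out(
  rows=[
    [-8, 0, -3, 0, 0, 0, 20],
    [-15, 0, -6, 0, 0, 0, 20],
    [-23, 0, -8, 0, 0, 0, 20],
    [-30, 0, -9, 0, 0, 0, 20],
    [-38, 0, -10, 0, 0, 0, 20],
    [-46, 0, -10, 0, 0, 0, 20],
    [-46, 0, -10, 0, 0, 0, 20],
    [-46, 0, -10, 0, 0, 0, 20],
  ],
)

```text
t: 20.25
tcp_pos: [550.8, 389.9, 205.0]
tcp_rot: [0.006, 0.245, 0.97, 0.001]
ft_force: [15.9, -6.2, -12.5]
gripper_width: 0.326
grasp_force: 60.4
```

Request:
carry_out(
  rows=[
    [0, 0, 0, 0, 0, 0, 40],
    [0, 0, 0, 0, 0, 0, 60],
    [0, 0, 0, 0, 0, 0, 60],
    [0, 0, 0, 0, 0, 0, 60],
    [0, 0, -30, 0, 0, 0, 60],
    [0, 0, -70, 0, 0, 0, 60],
    [0, 0, -100, 0, 0, 0, 60],
    [0, 0, -100, 0, 0, 0, 60],
  ],
)

```text
t: 20.92
tcp_pos: [546.4, 397.0, 311.8]
tcp_rot: [0.004, 0.241, 0.971, 0.006]
ft_force: [1.2, -0.3, 0.5]
gripper_width: 0.705
grasp_force: 0.0
```

```bash
python3 -c "
from h import *
to(428,40,320,180)
c=cam('wrist');t=cam('top')
a=cv2.resize(c['pixels'][:,:,::-1],(480,300)); b=cv2.resize(t['pixels'][140:240,150:256,::-1],(318,300))
cv2.imwrite('pics/m6.png',np.hstack([a,b]))
"
```

```text
at [546.4 397.  311.8] yaw 152.2 q7 0.44 t 20.9 shift [ -62. -371.  -13.] az -0.486 rows 10.0
```

View pics/m6.png

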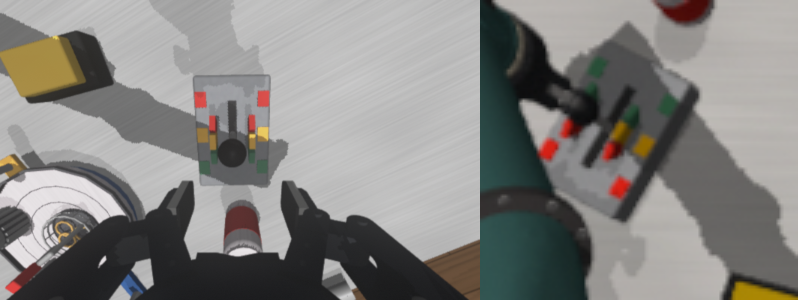

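```bash
python3 -c "
from h import *
c=dict(np.load('wrist.npz'))
print(pt(c,232*4/3,152*4/3,150),pt(c,232*4/3,152*4/3))
for z,p in ((150,(544.4,392)),(139.5,(584.7,370.5))):
    q=np.array(c['R'])@[*p,z]+c['t']; print((q[:2]/q[2]*c['fx']+[c['cx'],c['cy']])*.75)
"
```

```text
[543.59575001 393.89172119 150.        ] [539.93110612 396.0256716  163.59263709]
[230.82983771 153.39251821]
[231.16842863 186.93758841]
```

Request:
carry_out(
  rows=[
    [-5, -35, -10, 0, 0, -0.12, 60],
    [-10, -75, -13, 0, 0, -0.24, 60],
    [-18, -110, -13, 0, 0, -0.36, 60],
    [-25, -150, -13, 0, 0, -0.486, 60],
    [-32, -190, -13, 0, 0, -0.486, 60],
    [-38, -230, -13, 0, 0, -0.486, 60],
    [-45, -260, -13, 0, 0, -0.486, 60],
    [-45, -260, -13, 0, 0, -0.486, 60],
  ],
)

```text
t: 21.68
tcp_pos: [457.9, 135.8, 315.1]
tcp_rot: [-0.003, 0.004, 1.0, -0.003]
ft_force: [-0.2, -0.1, -0.5]
gripper_width: 0.704
grasp_force: 0.0
```

```bash
python3 -c "
from h import *
to(428,40,300,180)"
```

```text
at [457.9 135.8 315.1] yaw 179.5 q7 1.17 t 21.7 shift [ 29. -96.  16.] az -0.009 rows 3.0
```

Request:
carry_out(
  rows=[
    [10, -30, 5, 0, 0, 0, 60],
    [20, -65, 10, 0, 0, 0, 60],
    [29, -96, 16, 0, 0, 0, 60],
    [29, -96, 16, 0, 0, 0, 60],
    [29, -96, 16, 0, 0, 0, 60],
    [29, -96, 16, 0, 0, 0, 60],
  ],
)

```text
t: 22.18
tcp_pos: [432.7, 48.2, 300.4]
tcp_rot: [-0.0, 0.0, 1.0, 0.0]
ft_force: [0.2, -0.6, 0.4]
gripper_width: 0.702
grasp_force: 0.0
```

```bash
python3 -c "
from h import *
to(428,39,188,180)
c=cam('wrist');save(c,'w7')
for p in ([428,39,150],):
    q=np.array(c['R'])@p+c['t']; print(q[:2]/q[2]*c['fx']+[c['cx'],c['cy']])"
```

```text
at [432.7  48.2 300.4] yaw 180.0 q7 1.37 t 22.2 shift [  5.  -9. 112.] az -0.0 rows 3.0
[304.32904125 203.5312208 ]
```

View pics/w7.png

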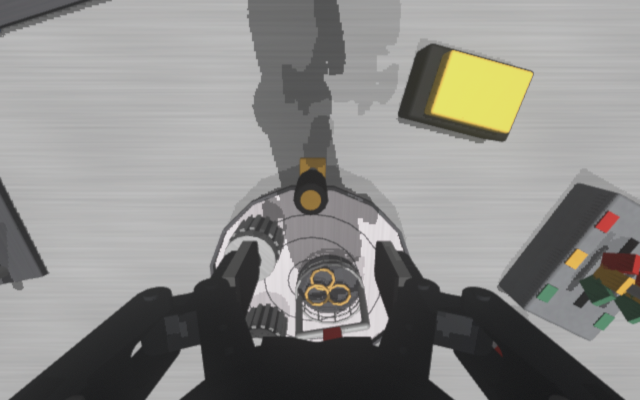

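```bash
python3 -c "
from h import *
c=dict(np.load('wrist.npz'))
p=pt(c,311,201,152);print(p);to(p[0],p[1],188)
for u,v in((213,255),(405,255)): print(pt(c,u,v,48))"
```

```text
[425.34344831  44.27057439 152.        ]
at [433.1  48.7 300.7] yaw -179.9 q7 1.37 t 22.2 shift [  8.  -4. 113.] az 0 rows 3.0
[524.25668372 -76.42791497  48.        ]
[524.61789979 155.28139764  48.        ]
```

Request:
carry_out(
  rows=[
    [4, -4, 10, 0, 0, 0, 60],
    [4, -4, 40, 0, 0, 0, 60],
    [4, -4, 55, 0, 0, 0, 60],
    [4, -4, 55, 0, 0, 0, 60],
    [4, -4, 55, 0, 0, 0, 60],
    [4, -4, 55, 0, 0, 0, 60],
  ],
)

```text
t: 22.73
tcp_pos: [429.6, 44.4, 246.5]
tcp_rot: [0.001, -0.0, 1.0, 0.0]
ft_force: [0.4, -0.1, 0.2]
gripper_width: 0.701
grasp_force: 0.0
```

Close enough. Now I'll descend and grip.

Request:
carry_out(
  rows=[
    [2, -2, 20, 0, 0, 0, 60],
    [2, -2, 40, 0, 0, 0, 60],
    [2, -2, 58, 0, 0, 0, 60],
    [2, -2, 58, 0, 0, 0, 60],
    [2, -2, 58, 0, 0, 0, 60],
    [2, -2, 58, 0, 0, 0, 40],
    [2, -2, 58, 0, 0, 0, 30],
    [2, -2, 58, 0, 0, 0, 15],
  ],
)

```text
t: 23.4
tcp_pos: [427.7, 41.7, 189.3]
tcp_rot: [0.002, 0.0, 1.0, 0.0]
ft_force: [-1.9, 0.1, 11.7]
gripper_width: 0.311
grasp_force: 58.2
```

Request:
carry_out(
  rows=[
    [0, 0, 0, 0, 0, 0, 15],
    [0, 0, 0, 0, 0, 0, 15],
    [0, 0, 0, 0, 0, 0, 15],
    [0, 0, 0, 0, 0, 0, 15],
  ],
)

```text
t: 23.73
tcp_pos: [427.7, 41.6, 189.3]
tcp_rot: [0.002, 0.0, 1.0, 0.0]
ft_force: [-0.8, 0.5, 7.0]
gripper_width: 0.308
grasp_force: 58.5
```

```bash
python3 -c "
from h import *
r=140.3;p0=np.radians(179);ph=0
for k in range(6):
    rows=[];s=ph
    for i in range(8):
        ph+= 4 if k==0 and i<2 else 8
        f=lambda a:r*np.array([np.cos(p0+np.radians(a)),np.sin(p0+np.radians(a))])
        d=f(ph)-f(s); rows.append([int(round(-d[0])),int(round(d[1])),0,0,0,0,15])
    print(ph,rows, (f(ph)+[568,39]).round())
"
```

```text
56 [[0, -10, 0, 0, 0, 0, 15], [-1, -20, 0, 0, 0, 0, 15], [-5, -39, 0, 0, 0, 0, 15], [-11, -57, 0, 0, 0, 0, 15], [-20, -75, 0, 0, 0, 0, 15], [-31, -91, 0, 0, 0, 0, 15], [-45, -105, 0, 0, 0, 0, 15], [-60, -117, 0, 0, 0, 0, 15]] [488. -76.]
120 [[-17, -10, 0, 0, 0, 0, 15], [-35, -18, 0, 0, 0, 0, 15], [-54, -23, 0, 0, 0, 0, 15], [-73, -25, 0, 0, 0, 0, 15], [-93, -25, 0, 0, 0, 0, 15], [-112, -22, 0, 0, 0, 0, 15], [-131, -16, 0, 0, 0, 0, 15], [-148, -8, 0, 0, 0, 0, 15]] [636. -84.]
184 [[-16, 11, 0, 0, 0, 0, 15], [-31, 24, 0, 0, 0, 0, 15], [-44, 38, 0, 0, 0, 0, 15], [-55, 55, 0, 0, 0, 0, 15], [-63, 72, 0, 0, 0, 0, 15], [-69, 91, 0, 0, 0, 0, 15], [-72, 110, 0, 0, 0, 0, 15], [-72, 130, 0, 0, 0, 0, 15]] [708.  46.]
248 [[2, 19, 0, 0, 0, 0, 15], [7, 38, 0, 0, 0, 0, 15], [15, 56, 0, 0, 0, 0, 15], [25, 73, 0, 0, 0, 0, 15], [37, 88, 0, 0, 0, 0, 15], [52, 102, 0, 0, 0, 0, 15], [68, 113, 0, 0, 0, 0, 15], [85, 122, 0, 0, 0, 0, 15]] [623. 168.]
312 [[19, 6, 0, 0, 0, 0, 15], [38, 10, 0, 0, 0, 0, 15], [57, 11, 0, 0, 0, 0, 15], [77, 9, 0, 0, 0, 0, 15], [96, 5, 0, 0, 0, 0, 15], [114, -2, 0, 0, 0, 0, 15], [131, -11, 0, 0, 0, 0, 15], [147, -23, 0, 0, 0, 0, 15]] [476. 145.]
376 [[14, -14, 0, 0, 0, 0, 15], [26, -29, 0, 0, 0, 0, 15], [35, -47, 0, 0, 0, 0, 15], [42, -65, 0, 0, 0, 0, 15], [47, -84, 0, 0, 0, 0, 15], [48, -103, 0, 0, 0, 0, 15], [47, -123, 0, 0, 0, 0, 15], [43, -142, 0, 0, 0, 0, 15]] [432.   3.]
```

Request:
carry_out(
  rows=[
    [0, -10, 0, 0, 0, 0, 15],
    [-1, -20, 0, 0, 0, 0, 15],
    [-5, -39, 0, 0, 0, 0, 15],
    [-11, -57, 0, 0, 0, 0, 15],
    [-20, -75, 0, 0, 0, 0, 15],
    [-31, -91, 0, 0, 0, 0, 15],
    [-45, -105, 0, 0, 0, 0, 15],
    [-60, -117, 0, 0, 0, 0, 15],
  ],
)

```text
t: 24.4
tcp_pos: [489.5, -74.9, 189.4]
tcp_rot: [0.003, 0.0, 1.0, 0.001]
ft_force: [3.7, 7.4, -0.3]
gripper_width: 0.311
grasp_force: 59.4
```

Tracking well with low force, so I'll continue.

Request:
carry_out(
  rows=[
    [-17, -10, 0, 0, 0, 0, 15],
    [-35, -18, 0, 0, 0, 0, 15],
    [-54, -23, 0, 0, 0, 0, 15],
    [-73, -25, 0, 0, 0, 0, 15],
    [-93, -25, 0, 0, 0, 0, 15],
    [-112, -22, 0, 0, 0, 0, 15],
    [-131, -16, 0, 0, 0, 0, 15],
    [-148, -8, 0, 0, 0, 0, 15],
  ],
)

```text
t: 25.07
tcp_pos: [635.1, -81.5, 189.4]
tcp_rot: [-0.0, 0.0, 1.0, 0.001]
ft_force: [-4.0, 3.5, 7.0]
gripper_width: 0.311
grasp_force: 60.2
```

Request:
carry_out(
  rows=[
    [-16, 11, 0, 0, 0, 0, 15],
    [-31, 24, 0, 0, 0, 0, 15],
    [-44, 38, 0, 0, 0, 0, 15],
    [-55, 55, 0, 0, 0, 0, 15],
    [-63, 72, 0, 0, 0, 0, 15],
    [-69, 91, 0, 0, 0, 0, 15],
    [-72, 110, 0, 0, 0, 0, 15],
    [-72, 130, 0, 0, 0, 0, 15],
  ],
)

```text
t: 25.73
tcp_pos: [707.7, 45.9, 189.6]
tcp_rot: [0.001, 0.001, 1.0, -0.001]
ft_force: [0.1, -1.4, 2.6]
gripper_width: 0.311
grasp_force: 59.8
```

Request:
carry_out(
  rows=[
    [2, 19, 0, 0, 0, 0, 15],
    [7, 38, 0, 0, 0, 0, 15],
    [15, 56, 0, 0, 0, 0, 15],
    [25, 73, 0, 0, 0, 0, 15],
    [37, 88, 0, 0, 0, 0, 15],
    [52, 102, 0, 0, 0, 0, 15],
    [68, 113, 0, 0, 0, 0, 15],
    [85, 122, 0, 0, 0, 0, 15],
  ],
)

```text
t: 26.4
tcp_pos: [622.8, 170.3, 189.5]
tcp_rot: [0.003, -0.0, 1.0, 0.001]
ft_force: [1.6, -0.3, 2.0]
gripper_width: 0.313
grasp_force: 59.7
```

Request:
carry_out(
  rows=[
    [19, 6, 0, 0, 0, 0, 15],
    [38, 10, 0, 0, 0, 0, 15],
    [57, 11, 0, 0, 0, 0, 15],
    [77, 9, 0, 0, 0, 0, 15],
    [96, 5, 0, 0, 0, 0, 15],
    [114, -2, 0, 0, 0, 0, 15],
    [131, -11, 0, 0, 0, 0, 15],
    [147, -23, 0, 0, 0, 0, 15],
  ],
)

```text
t: 27.07
tcp_pos: [475.2, 146.9, 189.4]
tcp_rot: [0.002, -0.001, 1.0, 0.001]
ft_force: [1.5, -0.2, 1.6]
gripper_width: 0.31
grasp_force: 59.8
```

Request:
carry_out(
  rows=[
    [14, -14, 0, 0, 0, 0, 15],
    [26, -29, 0, 0, 0, 0, 15],
    [35, -47, 0, 0, 0, 0, 15],
    [42, -65, 0, 0, 0, 0, 15],
    [47, -84, 0, 0, 0, 0, 15],
    [48, -103, 0, 0, 0, 0, 15],
    [47, -123, 0, 0, 0, 0, 15],
    [45, -135, 0, 0, 0, 0, 15],
  ],
)

```text
t: 27.73
tcp_pos: [431.4, 8.8, 189.4]
tcp_rot: [0.003, 0.001, 1.0, 0.0]
ft_force: [1.5, 1.9, 3.5]
gripper_width: 0.314
grasp_force: 60.0
```

Request:
carry_out(
  rows=[
    [-1, -5, 0, 0, 0, 0, 15],
    [-1, -5, 0, 0, 0, 0, 15],
    [-1, -5, 0, 0, 0, 0, 15],
    [-1, -5, 0, 0, 0, 0, 15],
    [-1, -5, 0, 0, 0, 0, 15],
  ],
)

```text
t: 28.15
tcp_pos: [432.3, 5.8, 189.3]
tcp_rot: [0.002, 0.0, 1.0, 0.0]
ft_force: [-0.0, -1.0, 9.2]
gripper_width: 0.307
grasp_force: 60.4
```

Request:
carry_out(
  rows=[
    [0, 0, 0, 0, 0, 0, 30],
    [0, 0, 0, 0, 0, 0, 45],
    [0, 0, 0, 0, 0, 0, 60],
    [0, 0, 0, 0, 0, 0, 60],
    [0, 0, -40, 0, 0, 0, 60],
    [0, 0, -80, 0, 0, 0, 60],
    [0, 0, -120, 0, 0, 0, 60],
    [0, 0, -125, 0, 0, 0, 60],
  ],
)

```text
t: 28.82
tcp_pos: [433.4, 5.7, 318.3]
tcp_rot: [0.005, 0.0, 1.0, 0.001]
ft_force: [1.4, 0.4, -0.8]
gripper_width: 0.704
grasp_force: 0.0
```

Request:
carry_out(
  rows=[
    [-10, 35, 0, 0, 0, 0.12, 60],
    [-20, 70, 0, 0, 0, 0.24, 60],
    [-30, 110, 0, 0, 0, 0.36, 60],
    [-40, 145, 0, 0, 0, 0.486, 60],
    [-50, 185, 0, 0, 0, 0.486, 60],
    [-60, 220, 0, 0, 0, 0.486, 60],
    [-70, 255, 0, 0, 0, 0.486, 60],
    [-80, 290, 0, 0, 0, 0.486, 60],
  ],
)

```text
t: 29.48
tcp_pos: [510.4, 297.2, 312.1]
tcp_rot: [-0.001, 0.241, 0.971, -0.001]
ft_force: [0.5, 0.5, -0.2]
gripper_width: 0.703
grasp_force: 0.0
```

```bash
python3 -c "
from h import *
to(544,393,320,152)"
```

```text
at [510.4 297.2 312.1] yaw 152.2 q7 0.48 t 29.5 shift [ 15. 100.  -8.] az 0.003 rows 3.0
```

Request:
carry_out(
  rows=[
    [5, 35, -4, 0, 0, 0, 60],
    [10, 70, -8, 0, 0, 0, 60],
    [15, 100, -8, 0, 0, 0, 60],
    [15, 100, -8, 0, 0, 0, 60],
    [15, 100, -8, 0, 0, 0, 60],
    [15, 100, -8, 0, 0, 0, 60],
  ],
)

```text
t: 29.98
tcp_pos: [543.8, 389.6, 319.8]
tcp_rot: [-0.001, 0.241, 0.971, -0.001]
ft_force: [0.3, 0.3, 0.3]
gripper_width: 0.704
grasp_force: 0.0
```

```bash
python3 -c "
from h import *
to(544,393,204,152)
c=cam('wrist');t=cam('top')
for p in ([544,393,150],):
    q=np.array(c['R'])@p+c['t']; print((q[:2]/q[2]*c['fx']+[c['cx'],c['cy']])*.75)
a=cv2.resize(c['pixels'][:,:,::-1],(480,300)); b=cv2.resize(t['pixels'][130:240,250:367,::-1],(320,300))
cv2.imwrite('pics/m8.png',np.hstack([a,b]))
"
```

```text
at [543.8 389.6 319.8] yaw 152.1 q7 0.39 t 30.0 shift [  1.   3. 116.] az 0.002 rows 3.0
[240.86415064 150.3565093 ]
```

View pics/m8.png

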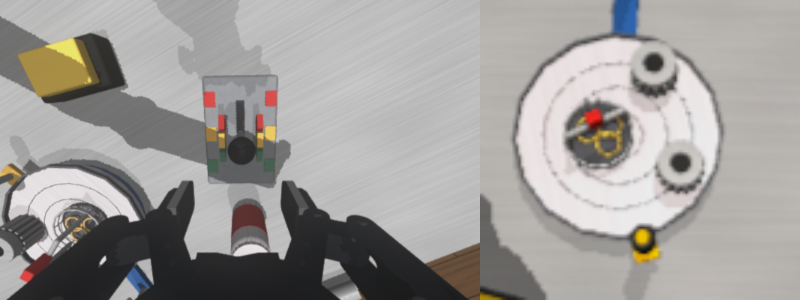

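The load is still aboard, with the knob about 15° past its start. The ball is at (241,150), as predicted. I'll grip it.

Request:
carry_out(
  rows=[
    [1, 2, 30, 0, 0, 0, 60],
    [1, 2, 65, 0, 0, 0, 60],
    [1, 2, 100, 0, 0, 0, 60],
    [1, 2, 115, 0, 0, 0, 60],
    [1, 2, 115, 0, 0, 0, 60],
    [1, 2, 115, 0, 0, 0, 50],
    [1, 2, 115, 0, 0, 0, 35],
    [1, 2, 115, 0, 0, 0, 20],
  ],
)

```text
t: 30.75
tcp_pos: [545.7, 393.0, 208.4]
tcp_rot: [0.001, 0.241, 0.97, 0.001]
ft_force: [-0.2, -0.7, -1.0]
gripper_width: 0.341
grasp_force: 59.4
```

Request:
carry_out(
  rows=[
    [0, 0, 0, 0, 0, 0, 20],
    [0, 0, 0, 0, 0, 0, 20],
    [0, 0, 0, 0, 0, 0, 20],
    [0, 0, 0, 0, 0, 0, 20],
  ],
)

```text
t: 31.08
tcp_pos: [545.6, 393.1, 208.3]
tcp_rot: [0.001, 0.241, 0.97, 0.001]
ft_force: [-0.5, -1.1, 7.3]
gripper_width: 0.343
grasp_force: 59.2
```

Request:
carry_out(
  rows=[
    [-8, 0, 0, 0, 0, 0, 20],
    [-15, 0, 1, 0, 0, 0, 20],
    [-23, 0, 3, 0, 0, 0, 20],
    [-30, 0, 4, 0, 0, 0, 20],
    [-38, 0, 7, 0, 0, 0, 20],
    [-47, 0, 11, 0, 0, 0, 20],
    [-47, 0, 11, 0, 0, 0, 20],
    [-47, 0, 11, 0, 0, 0, 20],
  ],
)

```text
t: 31.75
tcp_pos: [591.6, 369.0, 197.6]
tcp_rot: [0.005, 0.243, 0.97, 0.002]
ft_force: [5.2, -2.0, 5.3]
gripper_width: 0.237
grasp_force: 3.7
```

Request:
carry_out(
  rows=[
    [0, 0, 0, 0, 0, 0, 40],
    [0, 0, 0, 0, 0, 0, 60],
    [0, 0, 0, 0, 0, 0, 60],
    [0, 0, 0, 0, 0, 0, 60],
    [0, 0, -30, 0, 0, 0, 60],
    [0, 0, -70, 0, 0, 0, 60],
    [0, 0, -110, 0, 0, 0, 60],
    [0, 0, -125, 0, 0, 0, 60],
  ],
)

```text
t: 32.42
tcp_pos: [587.4, 372.8, 325.8]
tcp_rot: [0.003, 0.241, 0.971, 0.003]
ft_force: [0.9, 0.4, 1.6]
gripper_width: 0.701
grasp_force: 0.0
```

Request:
carry_out(
  rows=[
    [30, 0, 0, 0, 0, 0, 60],
    [60, 0, 0, 0, 0, 0, 60],
    [80, 0, 0, 0, 0, 0, 60],
    [80, 0, 0, 0, 0, 0, 60],
    [80, 0, 0, 0, 0, 0, 60],
    [80, 0, 0, 0, 0, 0, 60],
  ],
)

```text
t: 32.92
tcp_pos: [515.5, 408.1, 319.8]
tcp_rot: [0.0, 0.241, 0.971, -0.0]
ft_force: [-0.1, -0.5, 0.7]
gripper_width: 0.705
grasp_force: 0.0
```

```bash
python3 -c "
from h import *
c=cam('wrist');t=cam('top')
for p in ([584.3,371.5,139.5],[544,393,150]):
    q=np.array(c['R'])@p+c['t']; print((q[:2]/q[2]*c['fx']+[c['cx'],c['cy']])*.75)
a=cv2.resize(c['pixels'][:,:,::-1],(480,300)); b=cv2.resize(t['pixels'][130:240,250:367,::-1],(320,300))
cv2.imwrite('pics/m9.png',np.hstack([a,b]))
"
```

```text
[237.65191905 207.34354859]
[237.75793193 177.65981973]
```

View pics/m9.png

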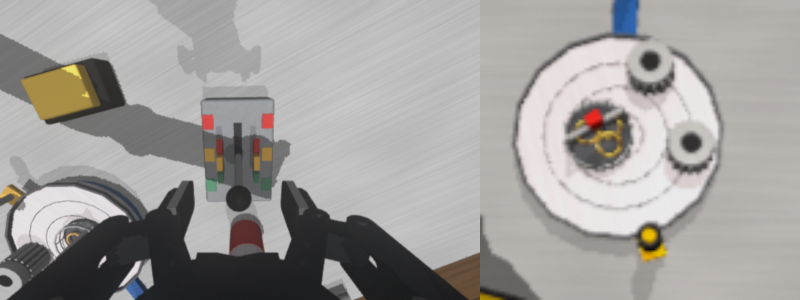

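```bash
python3 -c "
from h import *
c=cam('wrist');t=cam('top')
b=cv2.resize(t['pixels'][130:240,250:367,::-1],None,fx=5,fy=5,interpolation=cv2.INTER_CUBIC)
a=cv2.resize(c['pixels'][210:310,290:345,::-1],None,fx=3.9,fy=5.5,interpolation=cv2.INTER_CUBIC)
cv2.imwrite('pics/m10.png',np.hstack([b,a]))
"
```

```text
(no output)
```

View pics/m10.png

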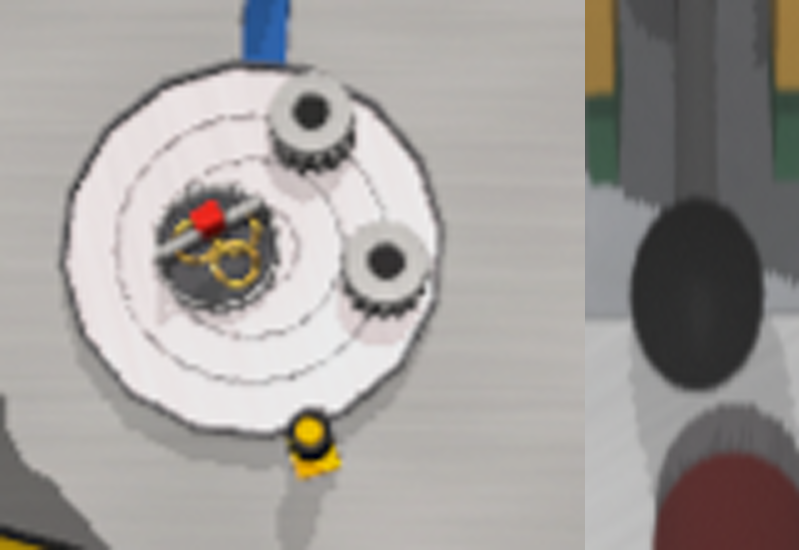

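```bash
python3 -c "
from h import *
t=dict(np.load('top.npz'));c=dict(np.load('wrist.npz'))
C=np.array([568,39.])
for u,v in((312.2,152),(327.2,182.2)):
    p=pt(t,u,v,100);print(p.round(),np.linalg.norm(p[:2]-C))
p=pt(t,250+209/5,130+218/5,160);print('basket block',p.round(),np.linalg.norm(p[:2]-C))
p=pt(t,250+310/5,130+432/5,150);print('knob',p.round())
for th in np.arange(0,.56,.09):
    s=105*np.sin(th);P=[544+s*.883,393-s*.469,45+105*np.cos(th)]
    q=np.array(c['R'])@P+c['t'];print(round(th,2),(q[:2]/q[2]*c['fx']+[c['cx'],c['cy']]).round(1))
print(c['depth'][263,318],pt(c,318.7,263.3,139.5),pt(c,318.7,263.3))
"
```

```text
[645.   2. 100.] 85.364269551316
[548. -48. 100.] 89.20094287872455
basket block [561.  61. 160.] 23.181440074109304
knob [432.  -4. 150.]
0.0 [317.3 235.6]
0.09 [317.4 245.2]
0.18 [317.4 254.1]
0.27 [317.4 262.1]
0.36 [317.4 269.2]
0.45 [317.4 275.3]
0.54 [317.4 280.4]
255.63718 [573.66094036 378.68730654 139.5       ] [563.91419123 383.71582538 159.54409945]
```

```bash
python3 -c "
from h import *
to(572,378.5,195,152)"
```

```text
at [516.5 407.4 319.7] yaw 152.0 q7 0.34 t 33.1 shift [-63.   1. 125.] az -0.0 rows 4.0
```

Request:
carry_out(
  rows=[
    [-30, 1, 20, 0, 0, 0, 60],
    [-63, 1, 40, 0, 0, 0, 60],
    [-63, 1, 80, 0, 0, 0, 60],
    [-63, 1, 115, 0, 0, 0, 60],
    [-63, 1, 126, 0, 0, 0, 60],
    [-63, 1, 126, 0, 0, 0, 60],
    [-63, 1, 126, 0, 0, 0, 50],
    [-63, 1, 126, 0, 0, 0, 40],
  ],
)

```text
t: 33.78
tcp_pos: [572.5, 381.0, 196.1]
tcp_rot: [0.001, 0.241, 0.971, 0.002]
ft_force: [0.5, 0.3, -0.9]
gripper_width: 0.476
grasp_force: 0.0
```

Request:
carry_out(
  rows=[
    [0, 0, 0, 0, 0, 0, 20],
    [0, 0, 0, 0, 0, 0, 20],
    [0, 0, 0, 0, 0, 0, 20],
    [0, 0, 0, 0, 0, 0, 20],
  ],
)

```text
t: 34.12
tcp_pos: [572.3, 379.6, 196.7]
tcp_rot: [0.001, 0.241, 0.97, 0.001]
ft_force: [-2.2, -3.1, 6.4]
gripper_width: 0.345
grasp_force: 58.7
```

Request:
carry_out(
  rows=[
    [-4, 0, 2, 0, 0, 0, 20],
    [-8, 0, 3, 0, 0, 0, 20],
    [-12, 0, 5, 0, 0, 0, 20],
    [-16, 0, 7, 0, 0, 0, 20],
    [-16, 0, 7, 0, 0, 0, 20],
    [-16, 0, 7, 0, 0, 0, 20],
  ],
)

```text
t: 34.62
tcp_pos: [587.3, 372.0, 189.5]
tcp_rot: [0.002, 0.241, 0.97, 0.001]
ft_force: [0.2, -3.4, 6.9]
gripper_width: 0.344
grasp_force: 60.0
```

Request:
carry_out(
  rows=[
    [0, 0, 0, 0, 0, 0, 40],
    [0, 0, 0, 0, 0, 0, 60],
    [0, 0, 0, 0, 0, 0, 60],
    [0, 0, 0, 0, 0, 0, 60],
    [0, 0, -30, 0, 0, 0, 60],
    [0, 0, -70, 0, 0, 0, 60],
    [0, 0, -110, 0, 0, 0, 60],
    [0, 0, -130, 0, 0, 0, 60],
  ],
)

```text
t: 35.28
tcp_pos: [587.1, 373.7, 322.0]
tcp_rot: [0.002, 0.241, 0.971, 0.003]
ft_force: [1.4, 1.0, 1.2]
gripper_width: 0.705
grasp_force: 0.0
```

Request:
carry_out(
  rows=[
    [30, 0, 0, 0, 0, 0, 60],
    [60, 0, 0, 0, 0, 0, 60],
    [80, 0, 0, 0, 0, 0, 60],
    [80, 0, 0, 0, 0, 0, 60],
    [80, 0, 0, 0, 0, 0, 60],
    [80, 0, 0, 0, 0, 0, 60],
  ],
)

```text
t: 35.78
tcp_pos: [515.4, 409.4, 316.9]
tcp_rot: [0.0, 0.241, 0.971, -0.0]
ft_force: [0.7, 0.0, -0.2]
gripper_width: 0.703
grasp_force: 0.0
```

```bash
python3 -c "
from h import *
c=cam('wrist');t=cam('top')
b=cv2.resize(t['pixels'][130:240,250:367,::-1],None,fx=5,fy=5,interpolation=cv2.INTER_CUBIC)
a=cv2.resize(c['pixels'][210:310,290:345,::-1],None,fx=3.9,fy=5.5,interpolation=cv2.INTER_CUBIC)
cv2.imwrite('pics/m11.png',np.hstack([b,a]))
for th in np.arange(0,.56,.09):
    s=105*np.sin(th);P=[544+s*.883,393-s*.469,45+105*np.cos(th)]
    q=np.array(c['R'])@P+c['t'];print(round(th,2),(q[:2]/q[2]*c['fx']+[c['cx'],c['cy']]).round(1))
to(0,0,0)
"
```

```text
0.0 [315.7 238.9]
0.09 [315.7 248.5]
0.18 [315.7 257.4]
0.27 [315.7 265.5]
0.36 [315.7 272.6]
0.45 [315.7 278.7]
0.54 [315.8 283.7]
at [516.3 408.6 316.8] yaw 152.0 q7 0.33 t 35.9 shift [ 264. -603.  317.] az 0 rows 18.0
```

View pics/m11.png

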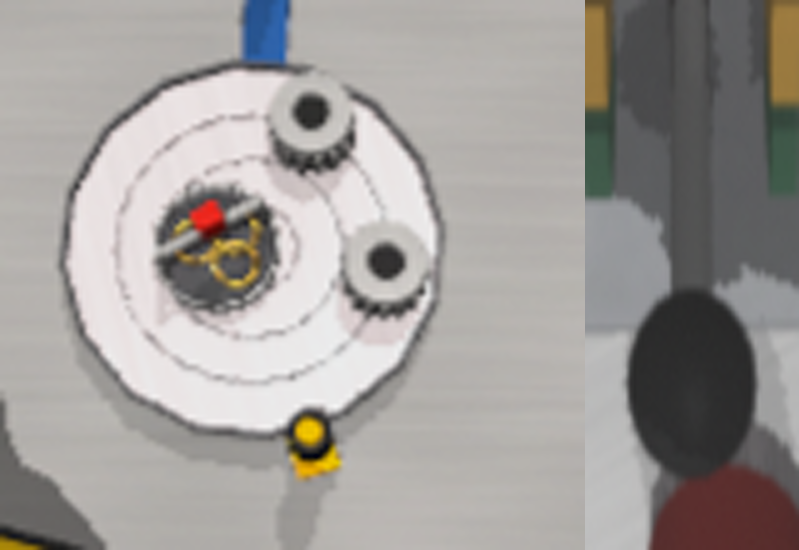

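The ball now sits at a lean of about 0.46, in the green notch. The table is still and the load is in place.

```bash
python3 -c "
from h import *
print(robot.sign_off())"
```

```text
the job is handed in; nothing more can be done
None
```

I handed the job in, with no verdict returned: both pinions found on the bench and the basket stand upright inside the turntable's rim, the table went through just over one full turn in yellow, and the lever is in the green notch, which took a second grip because the ball slipped on the first.

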